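# Sort the washed vials and beakers into their holders

## Task

Put the washed glassware that stands in front of the two grey holders away in them: stand the two amber vials in the holder with two equal wells, one in each, and the beakers in the holder with unequal wells, the larger beaker in the larger well and the smaller in the smaller. Each must stand upright on the floor of its well; set them down gently without dropping or tipping any, and do not push the timer or the tape roll out of place.

Things in the scene. Friction and masses are not known exactly. Their poses are not given: they have to be found in the camera images.
- vial_a_centre (a point): amber glass vial with a black cap, standing upright on the table nearer to the robot than the holders, body 38 mm in diameter up to 68 mm high, 99 mm high over all, about 60 g; the point is at its centre, half-way up (49.5 mm above its base). The two vials are one kind: either may go in either well of the vial holder.
- vial_b_centre (a point): amber glass vial with a black cap, standing upright on the table nearer to the robot than the holders, body 38 mm in diameter up to 68 mm high, 96 mm high over all, about 60 g; the point is at its centre, half-way up (48 mm above its base). The two vials are one kind: either may go in either well of the vial holder.
- beaker_large_centre (a point): the larger clear beaker, open at the top, standing upright on the table nearer to the robot than the holders, 70 mm high; outer diameter 52 mm at the body and 58 mm at the rim (the top 6 mm), about 50 g; the point is at its centre, half-way up (35 mm above its base). Grip it from outside, a little above the half-way height, so that the fingertips stay clear of the holder when it is set down
- beaker_small_centre (a point): the smaller clear beaker, open at the top, standing upright on the table nearer to the robot than the holders, 58 mm high; outer diameter 44 mm at the body and 48 mm at the rim (the top 6 mm), about 50 g; the point is at its centre, half-way up (29 mm above its base). Grip it from outside, a little above the half-way height, so that the fingertips stay clear of the holder when it is set down
- vial_holder_hole0 (a point): centre of the mouth of one round well in the vial holder, a fixed grey slab 140 x 82 x 16 mm with two equal wells of 56 mm diameter, 68 mm apart, side by side along its length. The point lies in the top face, 16 mm above the table; the well is 12 mm deep, its floor 4 mm above the table
- vial_holder_hole1 (a point): centre of the mouth of the other round well in the vial holder, a fixed grey slab 140 x 82 x 16 mm with two equal wells of 56 mm diameter, 68 mm apart, side by side along its length. The point lies in the top face, 16 mm above the table; the well is 12 mm deep, its floor 4 mm above the table
- beaker_holder_hole0 (a point): centre of the mouth of the 74 mm round well (the larger one) in the beaker holder, a fixed grey slab 170 x 98 x 16 mm with two unequal wells, 74 and 60 mm in diameter, 82 mm apart, side by side along its length. The point lies in the top face, 16 mm above the table; the well is 12 mm deep, its floor 4 mm above the table
- beaker_holder_hole1 (a point): centre of the mouth of the 60 mm round well (the smaller one) in the beaker holder, a fixed grey slab 170 x 98 x 16 mm with two unequal wells, 74 and 60 mm in diameter, 82 mm apart, side by side along its length. The point lies in the top face, 16 mm above the table; the well is 12 mm deep, its floor 4 mm above the table
- timer: white bench timer with three keys, 62 x 64 x 19 mm, lying loose between the holders; origin at the centre of its underside. Not to be moved
- tape_roll: roll of paper tape, 64 mm in diameter, 19 mm high, lying flat and loose between the holders; origin at the centre of its underside. Not to be moved
There are look-alikes about, which are no part of the job. Leave any pink or yellow look-alike of the part that bears vial_b_centre alone.

How it is judged (in metres and radians):
At the end, for the whole second after the job is handed in: One vial stands in each well of the vial holder (axis within 12 mm of the well's), the larger beaker in the 74 mm well (within 14 mm) and the smaller in the 60 mm well (within 11 mm); all stand on the well floors (centre no more than 6 mm too high), upright within 0.1 rad, at rest and released (((horizontal distance between vial_a_centre and vial_holder_hole0 below 0.012 m and horizontal distance between vial_b_centre and vial_holder_hole1 below 0.012 m) or (horizontal distance between vial_a_centre and vial_holder_hole1 below 0.012 m and horizontal distance between vial_b_centre and vial_holder_hole0 below 0.012 m)) and horizontal distance between beaker_large_centre and beaker_holder_hole0 below 0.014 m and horizontal distance between beaker_small_centre and beaker_holder_hole1 below 0.011 m and height (world z) of vial_a_centre below 0.0595 m and angle between each of vial_a_centre, vial_b_centre, beaker_large_centre, beaker_small_centre's own z axis and vertical below 0.1 rad and linear speed of each of vial_a, vial_b, beaker_large, beaker_small below 0.02 m/s and angular speed of each of vial_a, vial_b, beaker_large, beaker_small below 0.2 rad/s and height (world z) of vial_b_centre below 0.058 m and height (world z) of beaker_large_centre below 0.045 m and height (world z) of beaker_small_centre below 0.039 m); the robot touches nothing.
It fails at once if a vial or beaker is tipped over (more than 45 degrees) (angle between any of vial_a_centre, vial_b_centre, beaker_large_centre, beaker_small_centre's own z axis and vertical above 0.785 rad).
It fails at once if a vial or beaker is dropped (falls freely, faster than 0.6 m/s) ((contact force between vial_a and anything else below 0.05 N and linear speed of vial_a above 0.6 m/s) or (contact force between vial_b and anything else below 0.05 N and linear speed of vial_b above 0.6 m/s) or (contact force between beaker_large and anything else below 0.05 N and linear speed of beaker_large above 0.6 m/s) or (contact force between beaker_small and anything else below 0.05 N and linear speed of beaker_small above 0.6 m/s)).
It fails at once if the timer is shoved out of place (more than 20 mm) (distance of timer from where it was at the start of the episode above 0.02 m).
It fails at once if the tape roll is shoved out of place (more than 20 mm) (distance of tape_roll from where it was at the start of the episode above 0.02 m).
It also fails if it takes over 112 s, if anything falls off the work surface, if the arm or the gripper's body presses on something with over 40 N, if the wrist force passes 120 N, or if a joint passes its speed limit or range.

## Robot

A 6-joint arm with a two-finger parallel gripper is mounted at the origin on a cart in front of the work surface, level with it; the furniture and walls round the work are solid. World frame = base frame: x ahead of the robot, y to its left, z up, the work surface at z = 0. Lengths are in m, angles in degrees, forces in N, time in s.
With the tool pointing down it reaches from about 0.4 to 0.825 m from the base axis. Payload 7 kg.
Tool frame: the origin (TCP) lies where the fingers leave the gripper's body, on its centre line; the fingertips stand 66 mm ahead of it and the grasp point (between the pads) lies 47 mm ahead of it; z points along the fingers, y is the direction in which the jaws open and shut (so a half turn about z gives the same grasp; the last joint's range is limited). The gripper opens to 88 mm and grips with 3 to 60 N. Pads are 19 mm wide; open, the fingers measure 130 mm over their backs; the gripper's body (78 mm by 193 mm) begins 47 mm behind the grasp point.
Start: joints at [-52.821, 20.546, 0.682, 0, -70.136, -16.507], TCP at [0.238, -0.632, 0.292] pointing down, gripper open.
Joint ranges: [-176.03, 176.03], [-82.01, 121.73], [-58.28, 71.71], [-173.87, 95.51], [-174.79, -0.11], [-173.66, 173.66]. Speed limits (degrees/s): [136.94, 136.94, 172.46, 180, 180, 180].

## Interface

Orientations are given as [roll, pitch, yaw] about the fixed x, y, z axes, in that order (R = Rz(yaw) Ry(pitch) Rx(roll)).
In Python, from plant import get_obs, snapshot, close_job gives the robot as it stands.
- The arm moves only by the tool play_rows, never from a script. Its argument "series" is a list of rows, each a list of 5 numbers: the opening in per cent of the stroke, from 0 (shut) to 100 (fully open), then the shift along the tool's x, y, z in m, then the turn about the tool's z in degrees. In form: [[jaw, dx, dy, dz, spin], ...]. A call has 1 to 10 rows; each row is the pose to reach, as a shift and turn from the pose commanded when the call began, along the tool's axes at that moment; what a row does not reach only later rows make up. A row lasts 1/10 s, in which the tool goes at most 50 mm and 8.59 degrees, less where a joint would pass 70% of its speed; a pose out of reach is approached as far as the arm can. A call with a gripper value outside its range is refused whole. The fingers move at their own pace and stop on an object; the grip force is fixed at half the most. Time passes only in rows, so rows that repeat a pose let the fingers close. It gives the time, the measured TCP pose, the force and the opening at its end, in the units of the state.
- get_obs(): the state, without advancing time (a new reading comes with each control period).
- snapshot(name): name is "scene" or "side" or "wrist"; returns a dict with "frame" (384x512x3 uint8, red, green, blue), "z_map" (384x512 float32, m along the optical axis (not along the pixel's ray), 0 where there is no reading), "mtx" (3x3 intrinsics, pixels), "camera_from_world" (4x4, takes a point from world to camera coordinates); the wrist camera has in their place "tool_from_camera" (4x4, takes a point from camera to tool coordinates, whose origin is the TCP and whose axes are the flange's). Camera axes: x right, y up, looking along -z (the intrinsics and any distortion apply to the point x, -y, -z); pixel columns grow to the right and rows downward; lengths in m; the calibration is good to about 2 mm. A picture is of the moment at which its call begins: read the wrist's pose just before it.
- close_job(): hands the job in, once; it reports no verdict.
The state is a dict: "clock": time; "joint_pos": joint angles; "qvel": joint speeds; "tau": joint torques, N m; "tool_pos": TCP position; "orientation": TCP orientation; "force": force on the tool from outside, world axes, zero at the start; "moment": the same for the moment, N m; "opening": finger opening in m.
Only numpy, scipy, OpenCV 4.12 (cv2) and the standard library are available. Lean on these libraries where they do the work, as an engineer would, in place of code of your own. Each camera call takes 0.05 s, during which the arm holds its last target.

## Working session

There is one attempt and no reset: what is moved stays moved. The work goes in short steps, Python scripts to look and compute and a tool call to move; the robot and the scene stay as the last step left them, time stands still between calls to the robot, and variables do not carry over. Pictures are saved under pics/ and viewed, and the job is handed in when it is done.

Besides the shell and the picture viewer there is one more tool, called as a command line: name --pt "numbers of a row" for each row, then --argument value for the rest. play_rows: Moves the arm, as the interface text tells. Its arguments: {"type":"object","properties":{"series":{"type":"array"}},"required":["series"]}

```bash
mkdir -p pics; ls; python3 - <<'E'
from plant import *
import cv2,numpy as np,pickle
o=get_obs();print(o)
for n in ["scene","side","wrist"]:
    s=snapshot(n); pickle.dump(s,open(f"{n}0.pkl","wb"))
    cv2.imwrite(f"pics/{n}0.png",s["frame"][:,:,::-1])
    print(n,s["mtx"],s.get("camera_from_world",s.get("tool_from_camera")),(s["z_map"]>0).mean())
E
```

```text
pics
{'clock': 0.0, 'joint_pos': array([-5.28205664e+01,  2.05916205e+01,  6.34240157e-01, -2.10093767e-02,
       -7.01350822e+01, -1.65084555e+01]), 'qvel': array([ 0.03298651, -0.01554   ,  0.02137119,  0.04666827,  0.02369419,
       -0.00054536]), 'tau': array([ 9.81593876e-04, -5.82720029e+01,  2.93059373e+01,  6.99721813e+00,
        6.92273868e-03, -1.37515135e-04]), 'tool_pos': array([ 0.23814964, -0.63119133,  0.29122124]), 'orientation': array([ 1.79905736e+02, -7.34055304e-03, -1.59336171e+02]), 'force': array([-0.31531105,  0.86000793, -0.0305821 ]), 'moment': array([-0.00365411, -0.01581857, -0.02294654]), 'opening': 0.08766682050906796}
scene [[431.76089327   0.         263.03331448]
 [  0.         431.76089327 195.30136318]
 [  0.           0.           1.        ]] [[ 0.65655448 -0.75401924 -0.01977851 -0.35825331]
 [ 0.43964111  0.36124274  0.82232559 -0.28941651]
 [-0.61290448 -0.548597    0.5686734  -0.7810257 ]
 [ 0.          0.          0.          1.        ]] 0.9959208170572916
side [[413.13741816   0.         248.09190265]
 [  0.         413.13741816 193.04821695]
 [  0.           0.           1.        ]] [[ 0.90968253  0.41530131  0.00158669 -0.48235408]
 [-0.30038215  0.65531392  0.69306149  0.12586833]
 [ 0.28678957 -0.63094255  0.72087672 -1.34877224]
 [ 0.          0.          0.          1.        ]] 0.9959818522135416
wrist [[320.56877763   0.         258.0076205 ]
 [  0.         320.56877763 189.03441177]
 [  0.           0.           1.        ]] [[-1.21311147e-05  9.63431775e-01  2.67953755e-01  7.15265313e-02]
 [ 9.99999474e-01 -2.63089224e-04  9.91214424e-04  2.69189428e-04]
 [ 1.02546322e-03  2.67953626e-01 -9.63431265e-01 -9.33564665e-02]
 [ 0.00000000e+00  0.00000000e+00  0.00000000e+00  1.00000000e+00]] 0.9957987467447916
```

View pics/scene0.png

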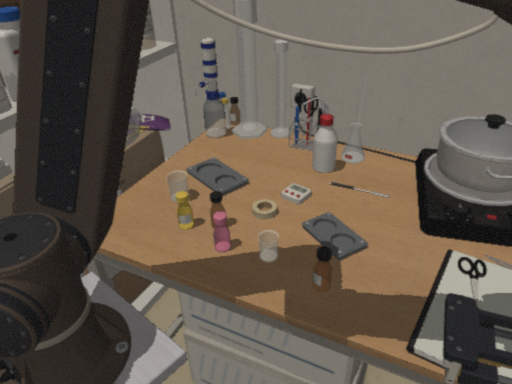

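View pics/side0.png

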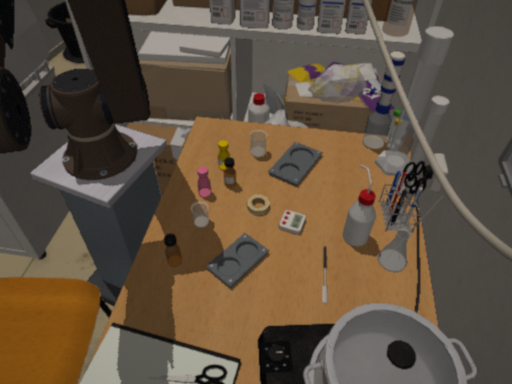

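View pics/wrist0.png

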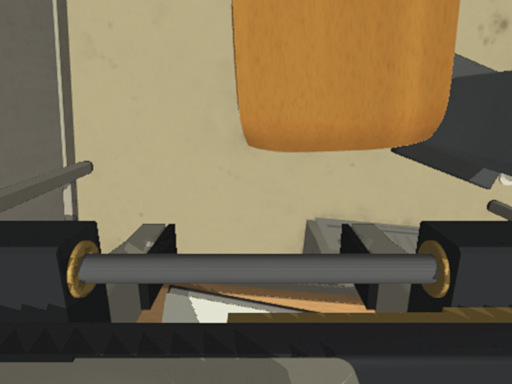

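```bash
cat > h.py <<'E'
import numpy as np,cv2,pickle
from scipy.spatial.transform import Rotation as R
def cloud(s,T=None):
    z=s["z_map"];K=s["mtx"];v,u=np.mgrid[0:z.shape[0],0:z.shape[1]]
    P=np.stack([(u-K[0,2])/K[0,0]*z,-(v-K[1,2])/K[1,1]*z,-z],-1)
    if T is None: T=np.linalg.inv(s["camera_from_world"])
    W=P@T[:3,:3].T+T[:3,3]
    W[z<=0]=np.nan
    return W
def toolT(o):
    T=np.eye(4);T[:3,:3]=R.from_euler('xyz',o["orientation"],degrees=True).as_matrix();T[:3,3]=o["tool_pos"];return T
def ortho(s,W,x0=0.2,x1=0.9,y0=-0.4,y1=0.4,r=0.00125,zmin=-0.02,zmax=0.2):
    # image: rows = x descending (far up), cols = y descending (left is left)
    H=int((x1-x0)/r);Wd=int((y1-y0)/r)
    im=np.zeros((H,Wd,3),np.uint8);h=np.full((H,Wd),-1.)
    w=W.reshape(-1,3);c=s["frame"].reshape(-1,3)
    ok=np.isfinite(w).all(1)&(w[:,2]>zmin)&(w[:,2]<zmax)&(w[:,0]>x0)&(w[:,0]<x1)&(w[:,1]>y0)&(w[:,1]<y1)
    w=w[ok];c=c[ok];o=np.argsort(w[:,2]);w=w[o];c=c[o]
    a=np.clip(((x1-w[:,0])/r).astype(int),0,H-1);b=np.clip(((y1-w[:,1])/r).astype(int),0,Wd-1)
    for da in (0,1):
        for db in (0,1):
            aa=np.clip(a+da,0,H-1);bb=np.clip(b+db,0,Wd-1)
            im[aa,bb]=c;h[aa,bb]=w[:,2]
    return im,h
E
python3 - <<'E'
from h import *
for n in ["scene","side"]:
    s=pickle.load(open(n+"0.pkl","rb"));W=cloud(s)
    im,h=ortho(s,W)
    for k in range(0,640,80): cv2.putText(im,f"{0.4-k*0.00125:.1f}",(k,10),0,.35,(255,255,255))
    for k in range(0,560,80): cv2.putText(im,f"{0.9-k*0.00125:.1f}",(0,k+10),0,.35,(255,255,0))
    cv2.imwrite(f"pics/ortho_{n}.png",im[:,:,::-1])
    hh=np.clip((h+0.01)/0.12*255,0,255).astype(np.uint8)
    cv2.imwrite(f"pics/hm_{n}.png",cv2.applyColorMap(hh,cv2.COLORMAP_JET))
E
```

```text
(no output)
```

View pics/ortho_scene.png

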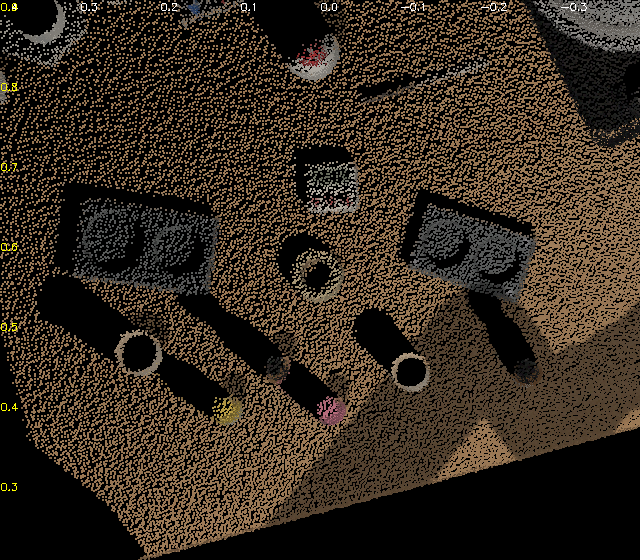

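View pics/ortho_side.png

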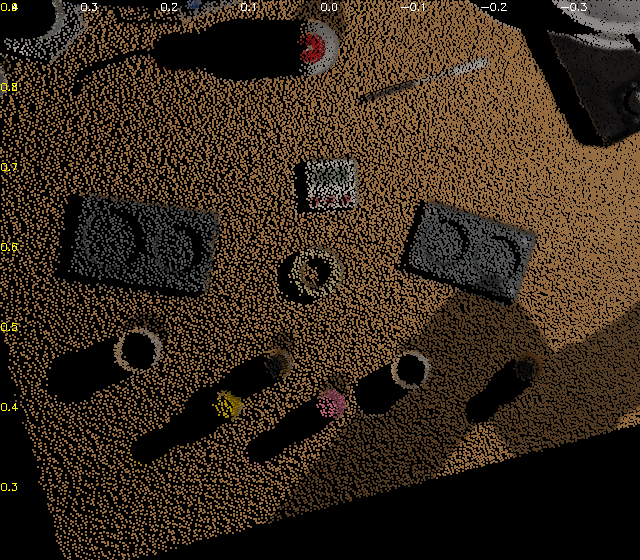

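View pics/hm_side.png

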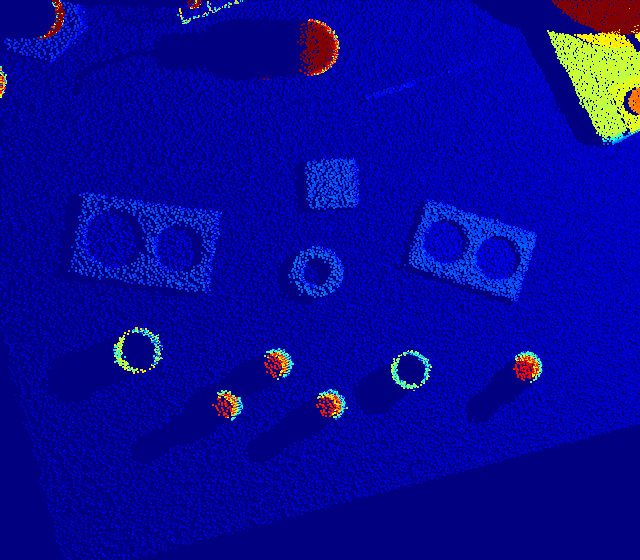

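```bash
cat > fit.py <<'E'
from h import *
from scipy.optimize import least_squares,minimize
def circ(p,r=None,w=None):
    c0=p.mean(0)
    if r is None:
        f=lambda q:np.hypot(p[:,0]-q[0],p[:,1]-q[1])-q[2]
        s=least_squares(f,[*c0,.02],loss='soft_l1',f_scale=.001)
    else:
        f=lambda q:np.hypot(p[:,0]-q[0],p[:,1]-q[1])-r
        s=least_squares(f,c0,loss='soft_l1',f_scale=.001)
    return s.x,np.abs(f(s.x)).mean()
def near(W,c,rad,z0,z1):
    w=W.reshape(-1,3);w=w[np.isfinite(w).all(1)]
    return w[(np.hypot(w[:,0]-c[0],w[:,1]-c[1])<rad)&(w[:,2]>z0)&(w[:,2]<z1)]
E
python3 - <<'E'
from fit import *
Ws=[cloud(pickle.load(open(n+"0.pkl","rb"))) for n in ["scene","side"]]
names=dict(v1=(.443,.063),v2=(.445,-.247),yel=(.395,.125),pink=(.395,-.003),BL=(.468,.238),BS=(.443,-.103))
for k,c in names.items():
    for W,n in zip(Ws,["scene","side"]):
        p=near(W,c,.045,.012,.2)
        if len(p)<20: print(k,n,'few');continue
        out=[k,n,len(p),'ztop',np.round(np.percentile(p[:,2],[95,98,99.5]),4)]
        if k[0]!='B':
            b=p[(p[:,2]<.064)]; out+=[len(b)]
            if len(b)>20: out+=[circ(b[:,:2],.019)]
            t=p[(p[:,2]>.075)]; out+=[circ(t[:,:2])] if len(t)>20 else []
            out+=[t.mean(0)]
        else:
            top=.070 if k=='BL' else .058
            b=p[(p[:,2]>top-.006)]; out+=[len(b),circ(b[:,:2]),circ(b[:,:2],.029 if k=='BL' else .024)]
            b=p[(p[:,2]<top-.008)]; out+=[len(b),circ(b[:,:2],.026 if k=='BL' else .022)]
        print(*out)
for n,W in zip(["scene","side"],Ws):
    p=near(W,(.45,.15),.3,-.03,.008); print(n,'table z',np.median(p[:,2]),p[:,2].std())
    for nm,c,rad,L,Wd,d,r0,r1 in [("beaker",(.605,.225),.11,.170,.098,.082,.037,.030),("vial",(.593,-.183),.09,.140,.082,.068,.028,.028)]:
        p=near(W,c,rad,-.01,.03)
        top=(p[:,2]>.011)
        # classify by model: inside slab and outside wells => top ; else low. floors at .004 vs top .016
        def cost(q,full=False):
            ct,st=np.cos(q[2]),np.sin(q[2])
            u=(p[:,0]-q[0])*ct+(p[:,1]-q[1])*st; v=-(p[:,0]-q[0])*st+(p[:,1]-q[1])*ct
            sd=np.maximum(np.abs(u)-L/2,np.abs(v)-Wd/2)
            e=q[3]
            a=np.hypot(u-e-d/2,v)-r0; b=np.hypot(u-e+d/2,v)-r1
            s=np.maximum(sd,np.maximum(-a,-b)) # <0 => top
            return np.where(top,np.clip(s,0,.01),np.clip(-s,0,.01)*0.5).mean()
        best=None
        for th in np.deg2rad([75,82,90,100,107,255,262,270,280,287]):
            r=minimize(cost,[*c,th,0.],method='Nelder-Mead',options=dict(initial_simplex=np.array([[*c,th,0.]]+[list(np.array([*c,th,0.])+np.eye(4)[i]*[.01,.01,.1,.005][i]) for i in range(4)]),xatol=1e-5,fatol=1e-9,maxiter=2000))
            if best is None or r.fun<best.fun: best=r
        q=best.x;ax=np.array([np.cos(q[2]),np.sin(q[2])])
        print(n,nm,best.fun,q[:2],np.rad2deg(q[2]),q[3],'h0',q[:2]+ax*(q[3]+d/2),'h1',q[:2]+ax*(q[3]-d/2),'topz',np.median(p[p[:,2]>.012,2]))
E
```

```text
v1 scene 301 ztop [0.0957 0.0965 0.0977] 120 (array([0.44307346, 0.05998127]), np.float64(0.0018334528235781516)) (array([0.43983947, 0.05413934, 0.011653  ]), np.float64(0.002271816730453757)) [0.43739967 0.05144874 0.0905305 ]
v1 side 298 ztop [0.0938 0.0948 0.0971] 186 (array([0.44361519, 0.05806393]), np.float64(0.001995500157885759)) (array([0.44528436, 0.05459754, 0.01158422]), np.float64(0.0024138725415646183)) [0.44689843 0.05204035 0.08954999]
v2 scene 657 ztop [0.0989 0.0997 0.1002] 377 (array([ 0.43848373, -0.256487  ]), np.float64(0.0012723161353449524)) (array([ 0.43532015, -0.2584108 ,  0.01121916]), np.float64(0.002335258064310982)) [ 0.43247148 -0.26010523  0.09308688]
v2 side 402 ztop [0.0972 0.0986 0.0993] 223 (array([ 0.46092959, -0.28023275]), np.float64(0.005275807576324203)) (array([ 0.44177199, -0.25803707,  0.01167193]), np.float64(0.0026994616989592934)) [ 0.44346649 -0.25982463  0.09314685]
yel scene 469 ztop [0.0957 0.0965 0.0974] 287 (array([0.39076706, 0.12049636]), np.float64(0.001750194978491258)) (array([0.38835922, 0.11766727, 0.01174046]), np.float64
[... 1985 characters left out ...]
77797423511964 h0 [0.59868991 0.25773239] h1 [0.5866857  0.17661582] topz 0.01592075528480963
scene vial 0.00014515461630056433 [ 0.58452032 -0.18988577] 252.16071893563148 -0.0009356116736138658 h0 [ 0.57439111 -0.22136041] h1 [ 0.59522277 -0.15662988] topz 0.015817938228778083
side table z -0.0020225864468957355 0.002292098016636408
side beaker 0.00013461139934753662 [0.59687603 0.22014947] 81.07742730723533 -0.0019981446378657844 h0 [0.6029252  0.25867936] h1 [0.59020704 0.17767166] topz 0.014015244043513952
side vial 9.749631025942574e-05 [ 0.58825738 -0.18915207] 252.34574868919685 -0.0007769108883088022 h0 [ 0.57818174 -0.22081048] h1 [ 0.59880426 -0.15601301] topz 0.014367062781291184
```

```bash
cat > go.py <<'E'
import sys
from h import *
from plant import get_obs
def go(x,y,z,yaw=None,o=None):
    o=o or get_obs();T=toolT(o)
    # use ideal vertical tool
    d=T[:3,:3].T@(np.array([x,y,z])-T[:3,3])
    s=0 if yaw is None else -((yaw-o["orientation"][2]+180)%360-180)
    print("clock %.1f"%o["clock"],"at",o["tool_pos"].round(4),o["orientation"].round(2),"F",o["force"].round(1),"open",round(o["opening"],4),"-> d",d.round(4),"spin",round(s,2),"dist",np.linalg.norm(d).round(3))
if __name__=="__main__":
    a=[float(v) for v in sys.argv[1:]];go(*a)
E
python3 go.py .44 -.2565 .26 -108
```

```text
clock 0.1 at [ 0.2382 -0.6313  0.2915] [ 1.7993e+02 -1.0000e-02 -1.5933e+02] F [ 0.2  0.  -0.3] open 0.0875 -> d [-0.3211  0.2794  0.0318] spin -51.33 dist 0.427
```

play_rows --pt "100 -0.03 0.027 0.003 -5" --pt "100 -0.064 0.056 0.006 -10" --pt "100 -0.1 0.087 0.01 -16" --pt "100 -0.136 0.118 0.013 -22" --pt "100 -0.172 0.15 0.017 -28" --pt "100 -0.208 0.181 0.02 -34" --pt "100 -0.244 0.212 0.024 -40" --pt "100 -0.275 0.24 0.028 -45" --pt "100 -0.3 0.262 0.03 -49" --pt "100 -0.321 0.279 0.032 -51.3"

```text
clock: 1.15
tool_pos: [0.4406, -0.2552, 0.2601]
orientation: [-180.0, 0.0, -107.8]
force: [-0.2, -0.5, -0.3]
opening: 0.0879
```

play_rows --pt "100 0 0 0 0" --pt "100 0 0 0 0" --pt "100 0 0 0 0"

```text
clock: 1.45
tool_pos: [0.4398, -0.2575, 0.2601]
orientation: [180.0, -0.0, -108.1]
force: [-0.1, 0.1, 0.1]
opening: 0.0879
```

```bash
cat > wr.py <<'E'
import sys
from h import *
from plant import get_obs,snapshot
def wrist(name):
    o=get_obs();s=snapshot("wrist");s["o"]=o
    W=cloud(s,toolT(o)@s["tool_from_camera"]);s["W"]=W
    pickle.dump(s,open(name+".pkl","wb"));cv2.imwrite(f"pics/{name}.png",s["frame"][:,:,::-1])
    return s,W
if __name__=="__main__": 
    s,W=wrist(sys.argv[1])
    im,h=ortho(s,W);cv2.imwrite(f"pics/{sys.argv[1]}_o.png",im[:,:,::-1])
E
python3 go.py .44 -.2565 .26 -108; python3 wr.py w1
```

```text
clock 1.4 at [ 0.4398 -0.2575  0.2601] [ 1.7998e+02 -1.0000e-02 -1.0806e+02] F [-0.1  0.1  0.1] open 0.0879 -> d [-0.001   0.0001  0.0001] spin -0.06 dist 0.001
```

View pics/w1.png

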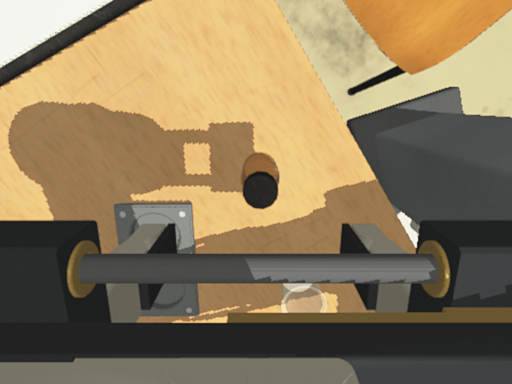

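View pics/w1_o.png

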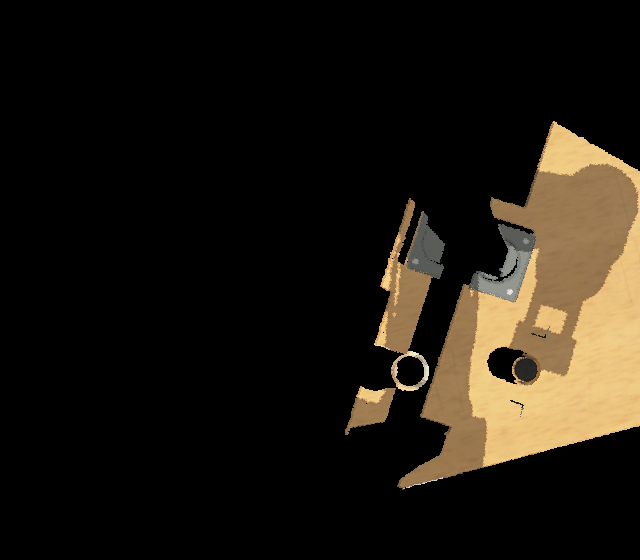

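```bash
python3 - <<'E'
from fit import *
s=pickle.load(open("w1.pkl","rb"));W=s["W"]
c=(.438,-.2565)
p=near(W,c,.04,.02,.12)
t=p[p[:,2]>.092];print(len(t),t[:,2].max(),t.mean(0),np.median(t[:,2]))
b=p[p[:,2]<.064];print(len(b),circ(b[:,:2],.019),len(t) and circ(t[:,:2]))
(x,y),r=cv2.minEnclosingCircle((t[:,:2]*1000).astype(np.float32));print(x,y,r)
q=near(W,c,.1,-.02,.01);print('table',np.median(q[:,2]))
p=near(W,(.437,-.113),.04,.053,.07);print(circ(p[:,:2]),len(p))
E
```

```text
1008 0.10182480834613655 [ 0.43867215 -0.25596555  0.09845694] 0.0985978839552768
551 (array([ 0.43940165, -0.25328938]), np.float64(0.0014986623934616224)) (array([ 0.43871246, -0.25573269,  0.01060487]), np.float64(0.0029479827457726798))
438.9798278808594 -254.8719482421875 15.177624702453613
table 0.000897008330858512
(array([ 0.43652715, -0.11177805,  0.02175495]), np.float64(0.0010933843809538917)) 272
```

```bash
python3 go.py .439 -.2555 .105 -108
```

```text
clock 1.5 at [ 0.4397 -0.2577  0.2601] [ 179.99   -0.   -108.1 ] F [ 0.6 -0.3 -0.2] open 0.0877 -> d [-0.0019  0.0013  0.1551] spin -0.1 dist 0.155
```

play_rows --pt "100 -0.002 0.001 0.02 0" --pt "100 -0.002 0.001 0.05 0" --pt "100 -0.002 0.001 0.08 0" --pt "100 -0.002 0.001 0.11 0" --pt "100 -0.002 0.001 0.135 0" --pt "100 -0.002 0.001 0.148 0" --pt "100 -0.002 0.001 0.155 0" --pt "100 -0.002 0.001 0.155 0" --pt "100 -0.002 0.001 0.155 0"

```text
clock: 2.4
tool_pos: [0.4401, -0.2554, 0.1058]
orientation: [-180.0, -0.0, -108.1]
force: [0.0, 0.5, -0.4]
opening: 0.0876
```

```bash
python3 go.py .439 -.2555 .105 -108; python3 wr.py w2
```

```text
clock 2.4 at [ 0.4401 -0.2554  0.1058] [-179.95   -0.   -108.06] F [ 0.   0.5 -0.4] open 0.0876 -> d [0.0004 0.001  0.0008] spin -0.06 dist 0.001
```

View pics/w2.png

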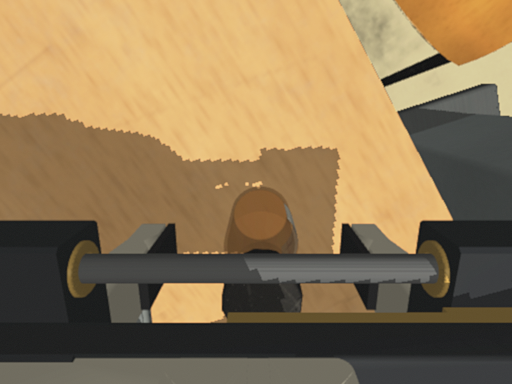

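play_rows --pt "0 0 0 0 0" --pt "0 0 0 0 0" --pt "0 0 0 0 0" --pt "0 0 0 0 0" --pt "0 0 0 0 0" --pt "0 0 0 0 0" --pt "0 0 0 0 0" --pt "0 0 0 0 0"

```text
clock: 3.25
tool_pos: [0.4398, -0.2549, 0.1051]
orientation: [180.0, -0.0, -108.0]
force: [0.5, -1.3, 0.0]
opening: 0.0365
```

play_rows --pt "0 0 0 -0.005 0" --pt "0 0 0 -0.015 0" --pt "0 0 0 -0.03 0" --pt "0 0 0 -0.05 0" --pt "0 0 0 -0.07 0" --pt "0 0 0 -0.085 0" --pt "0 0 0 -0.095 0" --pt "0 0 0 -0.1 0" --pt "0 0 0 -0.1 0" --pt "0 0 0 -0.1 0"

```text
clock: 4.25
tool_pos: [0.4394, -0.2549, 0.2046]
orientation: [180.0, 0.0, -108.0]
force: [0.0, -0.1, -0.3]
opening: 0.0363
```

```bash
python3 go.py .5763 -.2211 .206 -107.8; python3 wr.py w3; python3 - <<'E'
from plant import snapshot
import cv2,pickle
for n in ("scene","side"):
    s=snapshot(n);pickle.dump(s,open(n+"1.pkl","wb"));cv2.imwrite(f"pics/{n}1.png",s["frame"][:,:,::-1])
E
```

```text
clock 4.2 at [ 0.4394 -0.2549  0.2046] [ 179.95    0.   -108.04] F [ 0.  -0.1 -0.3] open 0.0363 -> d [-0.0745 -0.1197 -0.0015] spin -0.24 dist 0.141
```

View pics/w3.png

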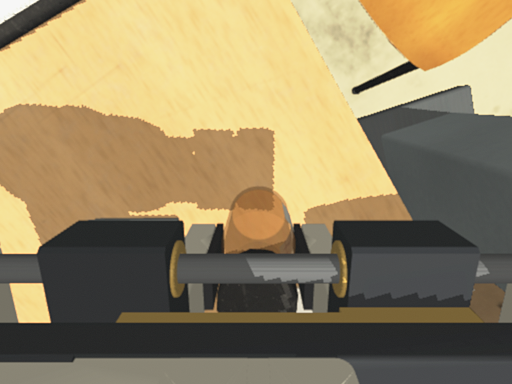

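View pics/scene1.png

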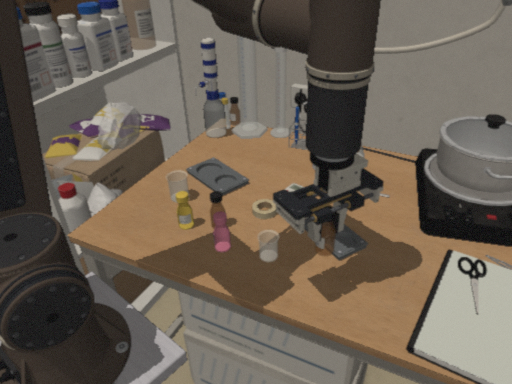

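```bash
python3 - <<'E'
from fit import *
s=pickle.load(open("w3.pkl","rb"));o=s["o"];W=s["W"]
T=np.linalg.inv(toolT(o));w=W.reshape(-1,3)@T[:3,:3].T+T[:3,3]
w=w[np.isfinite(w).all(1)]
m=(abs(w[:,0])<.04)&(abs(w[:,1])<.03)&(w[:,2]>.055)&(w[:,2]<.108)
p=w[m];print(len(p),p.min(0),p.max(0))
for a,b in((.055,.07),(.07,.085),(.085,.1)):
    k=p[(p[:,2]>a)&(p[:,2]<b)]
    if len(k)>20: print(a,circ(k[:,:2],.019))
im=s["frame"];
E
```

```text
1749 [ 0.00142955 -0.02988161  0.05502031] [0.01959703 0.0297526  0.10423058]
0.055 (array([ 0.00029383, -0.0001094 ]), np.float64(0.001916379258199383))
0.07 (array([7.57591743e-05, 5.27789102e-05]), np.float64(0.0001435541943509836))
0.085 (array([2.80639544e-05, 1.05746151e-04]), np.float64(0.00012022323897720325))
```

```bash
cat > hold.py <<'E'
from fit import *
def holder(W,nm,fix=None):
    c,rad,L,Wd,d,r0,r1,th0=dict(beaker=((.597,.2195),.11,.170,.098,.082,.037,.030,81.3),vial=((.5864,-.1895),.09,.140,.082,.068,.028,.028,252.3))[nm]
    p=near(W,c,rad,-.01,.03);top=(p[:,2]>.011)
    def cost(q):
        ct,st=np.cos(q[2]),np.sin(q[2])
        u=(p[:,0]-q[0])*ct+(p[:,1]-q[1])*st; v=-(p[:,0]-q[0])*st+(p[:,1]-q[1])*ct
        sd=np.maximum(np.abs(u)-L/2,np.abs(v)-Wd/2);e=-.0019 if nm=='beaker' else 0
        a=np.hypot(u-e-d/2,v)-r0; b=np.hypot(u-e+d/2,v)-r1
        s=np.maximum(sd,np.maximum(-a,-b))
        return np.where(top,np.clip(s,0,.01),np.clip(-s,0,.01)*.5).mean()
    x0=np.array([*c,np.deg2rad(th0)])
    r=minimize(cost,x0,method='Nelder-Mead',options=dict(initial_simplex=np.vstack([x0,x0+[.006,0,0],x0+[0,.006,0],x0+[0,0,.05]]),xatol=1e-6,fatol=1e-9,maxiter=2000))
    q=r.x;ax=np.array([np.cos(q[2]),np.sin(q[2])]);e=-.0019 if nm=='beaker' else 0
    print(nm,len(p),r.fun.round(6),'yaw',np.rad2deg(q[2]).round(2),'h0',(q[:2]+ax*(e+d/2)).round(4),'h1',(q[:2]+ax*(e-d/2)).round(4),'topz',np.median(p[top,2]).round(4))
if __name__=="__main__":
    import sys
    holder(pickle.load(open(sys.argv[1]+".pkl","rb"))["W"],sys.argv[2])
E
python3 hold.py w1 vial
```

```text
vial 8384 0.000102 yaw 252.69 h0 [ 0.5749 -0.2197] h1 [ 0.5951 -0.1548] topz 0.0165
```

```bash
python3 go.py .5757 -.2205 .205 -107.7
```

```text
clock 4.4 at [ 0.4394 -0.2549  0.2044] [ 1.7992e+02 -1.0000e-02 -1.0803e+02] F [ 0.5  0.1 -0.7] open 0.0366 -> d [-0.0749 -0.1189 -0.0008] spin -0.33 dist 0.141
```

play_rows --pt "0 -0.005 -0.008 0 0" --pt "0 -0.013 -0.02 0 0" --pt "0 -0.025 -0.039 0 0" --pt "0 -0.037 -0.059 0 0" --pt "0 -0.05 -0.079 0 0" --pt "0 -0.062 -0.099 0 0" --pt "0 -0.07 -0.111 0 0" --pt "0 -0.075 -0.119 0 0" --pt "0 -0.075 -0.119 0 0" --pt "0 -0.075 -0.119 0 0"

```text
clock: 5.4
tool_pos: [0.5756, -0.2204, 0.2049]
orientation: [180.0, -0.0, -108.0]
force: [-1.0, -0.4, -0.4]
opening: 0.0366
```

```bash
python3 go.py .5757 -.2205 .109 -107.7; python3 wr.py w4;python3 hold.py w4 vial
```

```text
clock 5.4 at [ 0.5756 -0.2204  0.2049] [ 179.95   -0.   -108.03] F [-1.  -0.4 -0.4] open 0.0366 -> d [ 0.     -0.0002  0.0959] spin -0.33 dist 0.096
vial 14319 6.1e-05 yaw 252.73 h0 [ 0.5756 -0.2209] h1 [ 0.5958 -0.156 ] topz 0.0166
```

View pics/w4.png

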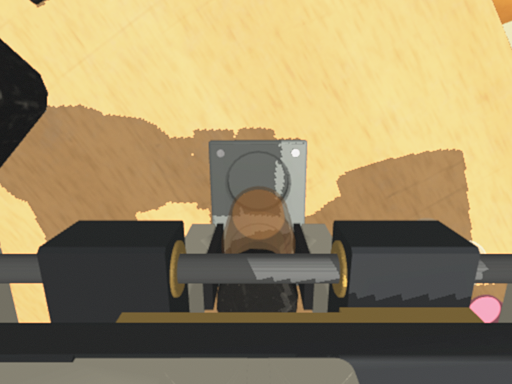

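play_rows --pt "0 0 0 0.01 0" --pt "0 0 0 0.03 0" --pt "0 0 0 0.05 0" --pt "0 0 0 0.07 0" --pt "0 0 0 0.082 0" --pt "0 0 0 0.088 0" --pt "0 0 0 0.091 0" --pt "0 0 0 0.093 0" --pt "0 0 0 0.0945 0" --pt "0 0 0 0.0955 0"

```text
clock: 6.45
tool_pos: [0.5765, -0.2205, 0.1102]
orientation: [-179.9, 0.0, -108.0]
force: [0.7, -0.2, -0.1]
opening: 0.0367
```

play_rows --pt "0 0 0 0 0" --pt "0 0 0 0 0"

```text
clock: 6.65
tool_pos: [0.5763, -0.2205, 0.11]
orientation: [-180.0, 0.0, -108.0]
force: [-0.2, 0.7, -1.1]
opening: 0.0363
```

```bash
python3 go.py .5757 -.2205 .109 -107.7
```

```text
clock 6.7 at [ 0.5763 -0.2205  0.11  ] [-179.97    0.   -108.02] F [-0.2  0.7 -1.1] open 0.0363 -> d [0.0002 0.0005 0.001 ] spin -0.32 dist 0.001
```

Step down in 0.5 mm increments until a contact force shows.

play_rows --pt "0 0 0 0.0005 0" --pt "0 0 0 0.001 0" --pt "0 0 0 0.001 0" --pt "0 0 0 0.001 0"

```text
clock: 7.05
tool_pos: [0.5763, -0.2205, 0.1091]
orientation: [-180.0, -0.0, -108.0]
force: [-2.2, 1.2, 5.0]
opening: 0.0367
```

play_rows --pt "0 0 0 0.0005 0" --pt "0 0 0 0.001 0" --pt "0 0 0 0.001 0" --pt "0 0 0 0.001 0"

```text
clock: 7.45
tool_pos: [0.5763, -0.2205, 0.109]
orientation: [-180.0, -0.0, -108.0]
force: [-4.2, 1.7, 12.3]
opening: 0.0366
```

play_rows --pt "0 0 0 -0.001 0" --pt "0 0 0 -0.001 0" --pt "60 0 0 -0.001 0" --pt "60 0 0 -0.001 0" --pt "60 0 0 -0.001 0" --pt "70 0 0 -0.001 0" --pt "100 0 0 -0.001 0" --pt "100 0 0 -0.001 0"

```text
clock: 8.25
tool_pos: [0.5761, -0.2205, 0.1085]
orientation: [180.0, -0.0, -108.0]
force: [0.1, 0.2, 0.2]
opening: 0.0712
```

```bash
python3 go.py .5757 -.2205 .25 -107.7; python3 wr.py w5
```

```text
clock 8.2 at [ 0.5761 -0.2205  0.1085] [ 179.99   -0.   -108.03] F [0.1 0.2 0.2] open 0.0712 -> d [ 0.0002  0.0004 -0.1415] spin -0.33 dist 0.141
```

View pics/w5.png

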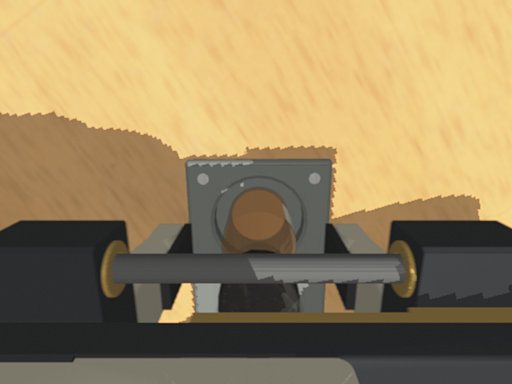

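play_rows --pt "100 0 0 0 0" --pt "100 0 0 0 0" --pt "100 0 0 -0.01 0" --pt "100 0 0 -0.03 0" --pt "100 0 0 -0.06 0" --pt "100 0 0 -0.09 0" --pt "100 0 0 -0.12 0" --pt "100 0 0 -0.14 0" --pt "100 0 0 -0.14 0"

```text
clock: 9.2
tool_pos: [0.5776, -0.2209, 0.2533]
orientation: [-179.6, 0.0, -108.0]
force: [0.0, -1.1, 1.2]
opening: 0.0878
```

```bash
python3 go.py .4435 .0575 .25 -90; python3 wr.py w6;python3 hold.py w6 vial
```

```text
clock 9.2 at [ 0.5776 -0.2209  0.2533] [-1.7962e+02  4.0000e-02 -1.0800e+02] F [ 0.  -1.1  1.2] open 0.0878 -> d [-0.2233  0.2136  0.002 ] spin -18.0 dist 0.309
vial 16560 0.000111 yaw 252.35 h0 [ 0.5759 -0.2199] h1 [ 0.5965 -0.1551] topz 0.0166
```

View pics/w6.png

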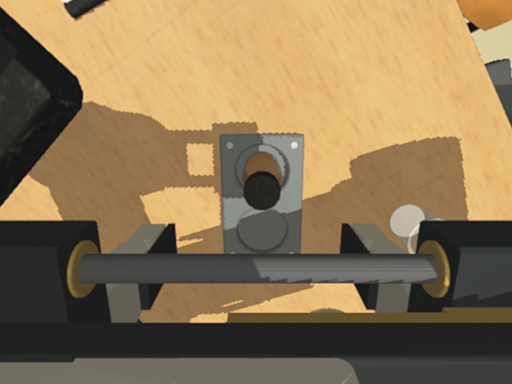

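play_rows --pt "100 -0.02 0.019 0 -2" --pt "100 -0.05 0.048 0 -4" --pt "100 -0.082 0.078 0 -7" --pt "100 -0.115 0.11 0 -10" --pt "100 -0.147 0.14 0 -13" --pt "100 -0.18 0.172 0 -15" --pt "100 -0.205 0.196 0 -17" --pt "100 -0.223 0.214 0 -18" --pt "100 -0.223 0.214 0 -18" --pt "100 -0.223 0.214 0 -18"

```text
clock: 10.25
tool_pos: [0.4413, 0.0581, 0.2485]
orientation: [180.0, -0.0, -89.9]
force: [0.9, -0.1, 0.0]
opening: 0.0877
```

```bash
python3 wr.py w7;  python3 - <<'E'
from fit import *
s=pickle.load(open("w7.pkl","rb"));W=s["W"];print(s["o"]["tool_pos"],s["o"]["orientation"])
for c in((.4435,.058),):
    p=near(W,c,.04,.02,.12)
    t=p[p[:,2]>.088];print(len(t),np.median(t[:,2]),t.mean(0))
    b=p[p[:,2]<.064];print(len(b),circ(b[:,:2],.019),circ(t[:,:2]))
E
```

```text
[0.44126265 0.05814287 0.24845568] [ 1.79974616e+02 -1.06430879e-02 -8.99331402e+01]
1080 0.09559297313428011 [0.4425326  0.05746053 0.09538895]
634 (array([0.44260033, 0.06077343]), np.float64(0.001795742359878718)) (array([0.44249428, 0.05772099, 0.0105981 ]), np.float64(0.0029432506100324036))
```

View pics/w7.png

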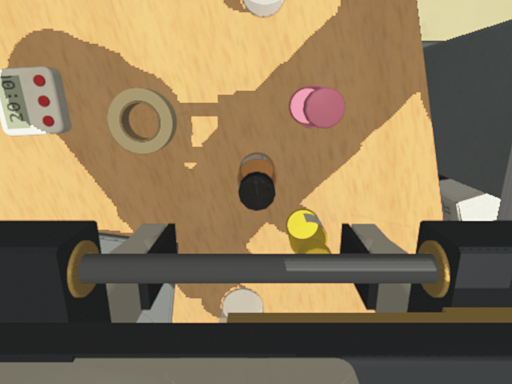

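```bash
python3 go.py .4428 .0587 .105 -90
```

```text
clock 10.3 at [0.4415 0.0577 0.2484] [ 1.7997e+02 -2.0000e-02 -9.0000e+01] F [-0.2  0.1  0.3] open 0.0877 -> d [-0.0011 -0.0013  0.1434] spin -0.0 dist 0.143
```

play_rows --pt "100 -0.001 -0.001 0.02 0" --pt "100 -0.001 -0.001 0.05 0" --pt "100 -0.001 -0.001 0.08 0" --pt "100 -0.001 -0.001 0.11 0" --pt "100 -0.001 -0.001 0.13 0" --pt "100 -0.001 -0.001 0.14 0" --pt "100 -0.001 -0.001 0.144 0" --pt "100 -0.001 -0.001 0.144 0" --pt "100 -0.001 -0.001 0.144 0"

```text
clock: 11.2
tool_pos: [0.4433, 0.0589, 0.1054]
orientation: [-179.9, 0.0, -90.0]
force: [0.2, -0.0, 0.0]
opening: 0.0875
```

```bash
python3 go.py .4428 .0587 .105 -90; python3 wr.py w8
```

```text
clock 11.2 at [0.4433 0.0589 0.1054] [-1.7993e+02  3.0000e-02 -9.0040e+01] F [ 0.2 -0.   0. ] open 0.0875 -> d [0.0002 0.0005 0.0004] spin -0.04 dist 0.001
```

View pics/w8.png

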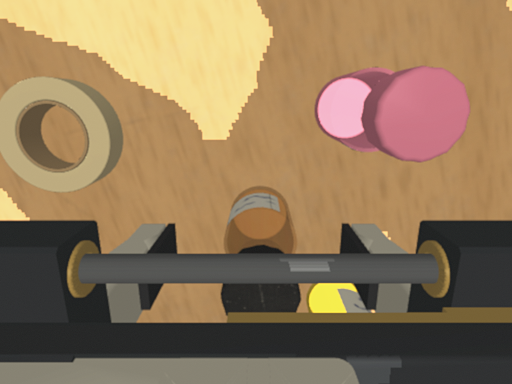

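play_rows --pt "0 0 0 0 0" --pt "0 0 0 0 0" --pt "0 0 0 0 0" --pt "0 0 0 0 0" --pt "0 0 0 0 0" --pt "0 0 0 0 0" --pt "0 0 0 0 0" --pt "0 0 0 0 0"

```text
clock: 12.05
tool_pos: [0.4426, 0.0588, 0.1046]
orientation: [180.0, -0.0, -90.0]
force: [-1.4, 0.3, 1.2]
opening: 0.0369
```

play_rows --pt "0 0 0 -0.005 0" --pt "0 0 0 -0.015 0" --pt "0 0 0 -0.03 0" --pt "0 0 0 -0.05 0" --pt "0 0 0 -0.07 0" --pt "0 0 0 -0.09 0" --pt "0 0 0 -0.105 0" --pt "0 0 0 -0.115 0" --pt "0 0 0 -0.12 0" --pt "0 0 0 -0.12 0"

```text
clock: 13.05
tool_pos: [0.4428, 0.0589, 0.2252]
orientation: [-179.9, 0.0, -90.0]
force: [-1.2, 0.2, -1.1]
opening: 0.0365
```

```bash
python3 go.py .596 -.1558 .226 -107.6; cat > vax.py <<'E'
import sys
from fit import *
s=pickle.load(open(sys.argv[1]+".pkl","rb"));o=s["o"];W=s["W"]
r=float(sys.argv[2]);z0=float(sys.argv[3]);z1=float(sys.argv[4])
T=np.linalg.inv(toolT(o));w=W.reshape(-1,3)@T[:3,:3].T+T[:3,3]
w=w[np.isfinite(w).all(1)]
p=w[(abs(w[:,0])<.04)&(abs(w[:,1])<.035)&(w[:,2]>z0)&(w[:,2]<z1+.01)]
print(len(p),p.max(0))
for a in np.linspace(z0,z1,4)[:-1]:
    k=p[(p[:,2]>a)&(p[:,2]<a+(z1-z0)/3)]
    if len(k)>20: print(a.round(3),len(k),circ(k[:,:2],r))
E
python3 wr.py w9; python3 vax.py w9 .019 .07 .1
```

```text
clock 13.1 at [0.4428 0.0589 0.2252] [-1.7995e+02  4.0000e-02 -9.0030e+01] F [-1.2  0.2 -1.1] open 0.0365 -> d [ 0.2146 -0.1534 -0.0008] spin 17.57 dist 0.264
835 [0.0197595  0.01757039 0.10313862]
0.07 309 (array([ 0.00040295, -0.00050341]), np.float64(0.00013302567985116763))
0.08 241 (array([ 0.00031302, -0.00041586]), np.float64(0.00015599403478228394))
0.09 232 (array([ 7.85462590e-05, -2.47533247e-04]), np.float64(0.00011525430652313288))
```

play_rows --pt "0 0.012 -0.009 0 1" --pt "0 0.036 -0.026 0 3" --pt "0 0.066 -0.047 0 5.5" --pt "0 0.096 -0.069 0 8" --pt "0 0.126 -0.09 0 10.5" --pt "0 0.156 -0.112 0 13" --pt "0 0.183 -0.131 0 15" --pt "0 0.203 -0.145 0 16.6" --pt "0 0.2145 -0.1535 0 17.6" --pt "0 0.2145 -0.1535 0 17.6"

```text
clock: 14.1
tool_pos: [0.5963, -0.157, 0.223]
orientation: [179.9, -0.0, -107.8]
force: [-0.3, -0.5, -1.2]
opening: 0.0363
```

play_rows --pt "0 0 0 0 0" --pt "0 0 0 0 0"

```text
clock: 14.3
tool_pos: [0.5955, -0.155, 0.2244]
orientation: [180.0, 0.0, -107.6]
force: [0.2, -0.5, -0.7]
opening: 0.0365
```

```bash
python3 go.py .596 -.1558 .11 -107.6;python3 wr.py w10; python3 hold.py w10 vial
```

```text
clock 14.3 at [ 0.5955 -0.155   0.2244] [ 179.96    0.   -107.58] F [ 0.2 -0.5 -0.7] open 0.0365 -> d [ 0.0006 -0.0008  0.1144] spin 0.02 dist 0.114
vial 23080 7.1e-05 yaw 252.26 h0 [ 0.5759 -0.2199] h1 [ 0.5966 -0.1551] topz 0.0167
```

View pics/w10.png

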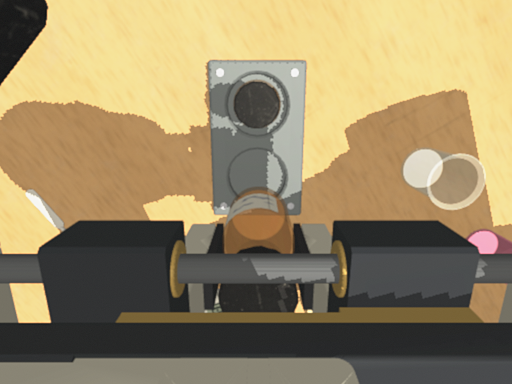

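play_rows --pt "0 0 -0.001 0.01 0" --pt "0 0 -0.001 0.03 0" --pt "0 0 -0.001 0.055 0" --pt "0 0 -0.001 0.08 0" --pt "0 0 -0.001 0.097 0" --pt "0 0 -0.001 0.106 0" --pt "0 0 -0.001 0.111 0" --pt "0 0 -0.001 0.113 0" --pt "0 0 -0.001 0.1145 0" --pt "0 0 -0.001 0.1155 0"

```text
clock: 15.35
tool_pos: [0.5974, -0.156, 0.1099]
orientation: [-179.9, 0.0, -107.6]
force: [0.7, -0.5, -1.2]
opening: 0.0368
```

play_rows --pt "0 0 0 0.0005 0" --pt "0 0 0 0.001 0" --pt "0 0 0 0.001 0"

```text
clock: 15.65
tool_pos: [0.5972, -0.1561, 0.1087]
orientation: [-180.0, 0.0, -107.6]
force: [-0.5, -0.4, 2.0]
opening: 0.0362
```

Contact is just beginning (Fz +2 N), so I'll settle and release.

play_rows --pt "0 0 0 0.0003 0" --pt "0 0 0 0.0003 0" --pt "50 0 0 0.0003 0" --pt "60 0 0 0 0" --pt "70 0 0 0 0" --pt "100 0 0 0 0" --pt "100 0 0 0 0" --pt "100 0 0 0 0" --pt "100 0 0 0 0" --pt "100 0 0 0 0"

```text
clock: 16.65
tool_pos: [0.597, -0.1561, 0.1081]
orientation: [180.0, -0.0, -107.6]
force: [-0.3, -0.0, 0.5]
opening: 0.0871
```

play_rows --pt "100 0 0 -0.01 0" --pt "100 0 0 -0.03 0" --pt "100 0 0 -0.06 0" --pt "100 0 0 -0.09 0" --pt "100 0 0 -0.12 0" --pt "100 0 0 -0.14 0" --pt "100 0 0 -0.14 0" --pt "100 0 0 -0.14 0"

```text
clock: 17.45
tool_pos: [0.597, -0.156, 0.2491]
orientation: [-179.9, 0.0, -107.6]
force: [-0.1, -0.2, -0.7]
opening: 0.0879
```

```bash
python3 go.py .437 -.1125 .25 -90; python3 wr.py w11
```

```text
clock 17.4 at [ 0.597  -0.156   0.2491] [-1.7992e+02  5.0000e-02 -1.0764e+02] F [-0.1 -0.2 -0.7] open 0.0879 -> d [ 0.007   0.1656 -0.0011] spin -17.64 dist 0.166
```

View pics/w11.png

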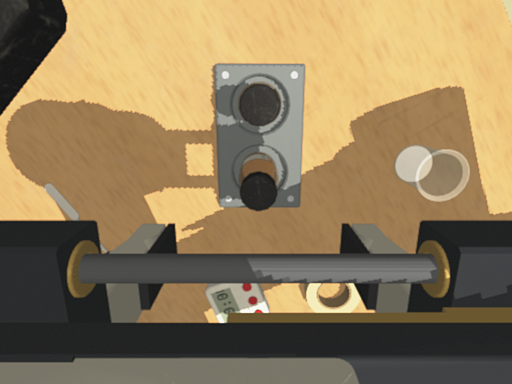

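play_rows --pt "100 0.001 0.016 0 -1" --pt "100 0.003 0.05 0 -3" --pt "100 0.004 0.085 0 -5" --pt "100 0.005 0.12 0 -7" --pt "100 0.006 0.15 0 -8" --pt "100 0.007 0.1655 0 -9" --pt "100 0.007 0.1655 0 -9" --pt "100 0.007 0.1655 0 -9"

```text
clock: 18.3
tool_pos: [0.4377, -0.1126, 0.2483]
orientation: [-180.0, -0.0, -98.6]
force: [0.2, 0.8, 0.4]
opening: 0.0875
```

```bash
python3 wr.py w12; python3 - <<'E'
from fit import *
s=pickle.load(open("w12.pkl","rb"));W=s["W"]
p=near(W,(.437,-.1125),.045,.01,.09)
for a,b in((.005,.015),(.015,.05),(.05,.065)):
    k=p[(p[:,2]>a)&(p[:,2]<b)]; print(a,len(k),circ(k[:,:2]) if len(k)>20 else '', circ(k[:,:2],.022) if len(k)>20 else '',k.min(0),k.max(0))
E
python3 go.py .437 -.1122 .083 -98.7
```

```text
0.005 80 (array([ 0.43650295, -0.11133858,  0.02059658]), np.float64(0.00019319771040218802)) (array([ 0.43661041, -0.11216756]), np.float64(0.0012409814394981)) [ 0.41647717 -0.13193252  0.01000281] [ 0.45633092 -0.09031453  0.01486487]
0.015 591 (array([ 0.43652651, -0.11131832,  0.02055266]), np.float64(0.0002300217287850926)) (array([ 0.43641404, -0.11251694]), np.float64(0.0010189489452972797)) [ 0.41680665 -0.1321218   0.01500179] [ 0.45653603 -0.09013114  0.04999506]
0.05 822 (array([ 0.43658132, -0.11100392,  0.02188201]), np.float64(0.0011525653088622543)) (array([ 0.436578  , -0.11102879]), np.float64(0.00115638147302312)) [ 0.41274578 -0.13468999  0.05019327] [ 0.46080824 -0.08646407  0.06139153]
clock 18.4 at [ 0.4381 -0.1126  0.2482] [-1.7998e+02 -1.0000e-02 -9.8620e+01] F [ 0.3 -1.1 -0.4] open 0.0876 -> d [-0.0003  0.0012  0.1652] spin 0.08 dist 0.165
```

View pics/w12.png

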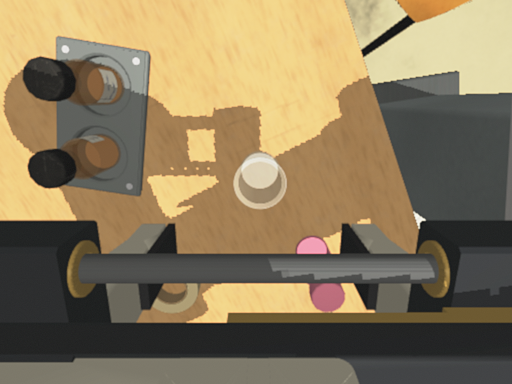

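```bash
python3 go.py .4365 -.1114 .083 -98.7
```

```text
clock 18.4 at [ 0.4381 -0.1126  0.2482] [-1.7998e+02 -1.0000e-02 -9.8620e+01] F [ 0.3 -1.1 -0.4] open 0.0876 -> d [-0.001   0.0018  0.1652] spin 0.08 dist 0.165
```

play_rows --pt "100 -0.001 0.0015 0.02 0" --pt "100 -0.001 0.0015 0.05 0" --pt "100 -0.001 0.0015 0.08 0" --pt "100 -0.001 0.0015 0.11 0" --pt "100 -0.001 0.0015 0.138 0" --pt "100 -0.001 0.0015 0.156 0" --pt "100 -0.001 0.0015 0.165 0" --pt "100 -0.001 0.0015 0.166 0" --pt "100 -0.001 0.0015 0.166 0"

```text
clock: 19.25
tool_pos: [0.4365, -0.1115, 0.0823]
orientation: [180.0, -0.0, -98.6]
force: [0.2, 0.2, -0.2]
opening: 0.0876
```

```bash
python3 go.py .4365 -.1114 .083 -98.7; python3 wr.py w13
```

```text
clock 19.2 at [ 0.4365 -0.1115  0.0823] [ 1.7999e+02 -1.0000e-02 -9.8630e+01] F [ 0.2  0.2 -0.2] open 0.0876 -> d [-0.0001 -0.     -0.0007] spin 0.07 dist 0.001
```

View pics/w13.png

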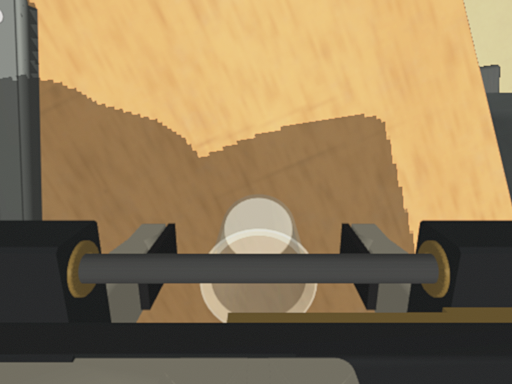

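play_rows --pt "0 0 0 0 0" --pt "0 0 0 0 0" --pt "0 0 0 0 0" --pt "0 0 0 0 0" --pt "0 0 0 0 0" --pt "0 0 0 0 0" --pt "0 0 0 0 0" --pt "0 0 0 0 0"

```text
clock: 20.1
tool_pos: [0.4359, -0.1114, 0.0822]
orientation: [-180.0, -0.0, -98.6]
force: [-0.2, -0.4, 1.8]
opening: 0.0451
```

play_rows --pt "0 0 0 -0.005 0" --pt "0 0 0 -0.015 0" --pt "0 0 0 -0.03 0" --pt "0 0 0 -0.05 0" --pt "0 0 0 -0.075 0" --pt "0 0 0 -0.1 0" --pt "0 0 0 -0.12 0" --pt "0 0 0 -0.132 0" --pt "0 0 0 -0.137 0" --pt "0 0 0 -0.137 0"

```text
clock: 21.1
tool_pos: [0.4359, -0.1114, 0.2201]
orientation: [-179.9, 0.0, -98.6]
force: [-0.0, 0.6, -0.3]
opening: 0.0452
```

```bash
python3 go.py .5885 .1771 .22 -98.7;python3 wr.py w14; python3 vax.py w14 .022 .067 .08;python3 vax.py w14 .0206 .05 .08
```

```text
clock 21.1 at [ 0.4359 -0.1114  0.2201] [-1.7991e+02  4.0000e-02 -9.8630e+01] F [-0.   0.6 -0.3] open 0.0452 -> d [-0.3081 -0.1075  0.0004] spin 0.07 dist 0.326
1402 [0.02097801 0.01941042 0.08138198]
0.067 186 (array([-0.00144867, -0.00078874]), np.float64(0.0005091332199850371))
0.071 189 (array([-0.00138644, -0.00076305]), np.float64(0.0006151415241524823))
0.076 829 (array([0.00824551, 0.00069894]), np.float64(0.0038702606050463875))
2962 [0.02097801 0.03497921 0.08138198]
0.05 1134 (array([ 0.00032505, -0.00042351]), np.float64(0.003897081053916756))
0.06 559 (array([ 0.00017677, -0.0006567 ]), np.float64(0.0011977798300149335))
0.07 1071 (array([0.00489927, 0.00035444]), np.float64(0.0036926412273598336))
```

View pics/w14.png

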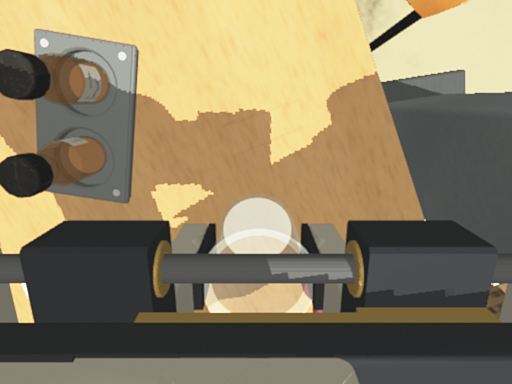

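play_rows --pt "0 -0.012 -0.004 0 0" --pt "0 -0.036 -0.0126 0 0" --pt "0 -0.07 -0.0245 0 0" --pt "0 -0.11 -0.0385 0 0" --pt "0 -0.15 -0.0525 0 0" --pt "0 -0.19 -0.0665 0 0" --pt "0 -0.23 -0.0805 0 0" --pt "0 -0.265 -0.0925 0 0" --pt "0 -0.292 -0.102 0 0" --pt "0 -0.308 -0.1075 0 0"

```text
clock: 22.15
tool_pos: [0.5888, 0.1795, 0.2175]
orientation: [179.9, -0.1, -98.5]
force: [0.1, -0.3, -1.4]
opening: 0.0448
```

play_rows --pt "0 0 0 0 0" --pt "0 0 0 0 0" --pt "0 0 0 0 0"

```text
clock: 22.45
tool_pos: [0.5877, 0.1762, 0.2188]
orientation: [180.0, -0.0, -98.7]
force: [0.1, 0.5, -0.3]
opening: 0.045
```

```bash
python3 go.py .5885 .1771 .086 -98.7;python3 wr.py w15; python3 hold.py w15 beaker; python3 - <<'E'
from hold import *
for n in ("scene0","side0"):
    s=pickle.load(open(n+".pkl","rb"));holder(cloud(s),"beaker")
E
```

```text
clock 22.4 at [0.5877 0.1762 0.2188] [ 1.7995e+02 -4.0000e-02 -9.8660e+01] F [ 0.1  0.5 -0.3] open 0.045 -> d [-0.0011 -0.0008  0.1328] spin 0.04 dist 0.133
beaker 18929 3.9e-05 yaw 81.44 h0 [0.6002 0.259 ] h1 [0.588  0.1779] topz 0.0167
beaker 2157 0.000167 yaw 81.58 h0 [0.5987 0.2576] h1 [0.5867 0.1765] topz 0.0159
beaker 2526 0.000138 yaw 81.08 h0 [0.6029 0.2587] h1 [0.5902 0.1777] topz 0.0137
```

View pics/w15.png

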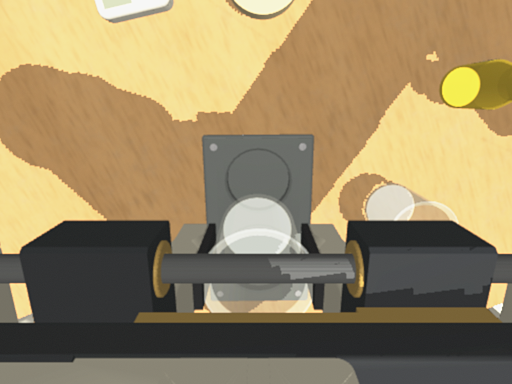

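play_rows --pt "0 -0.0012 -0.0005 0.01 0" --pt "0 -0.0012 -0.0005 0.035 0" --pt "0 -0.0012 -0.0005 0.065 0" --pt "0 -0.0012 -0.0005 0.09 0" --pt "0 -0.0012 -0.0005 0.11 0" --pt "0 -0.0012 -0.0005 0.122 0" --pt "0 -0.0012 -0.0005 0.127 0" --pt "0 -0.0012 -0.0005 0.129 0" --pt "0 -0.0012 -0.0005 0.131 0" --pt "0 -0.0012 -0.0005 0.132 0"

```text
clock: 23.5
tool_pos: [0.5894, 0.1783, 0.0879]
orientation: [-179.9, 0.1, -98.6]
force: [-0.1, 0.2, 1.4]
opening: 0.0448
```

play_rows --pt "0 0 0 0.0005 0" --pt "0 0 0 0.001 0" --pt "0 0 0 0.001 0"

```text
clock: 23.8
tool_pos: [0.5891, 0.1782, 0.0864]
orientation: [-180.0, 0.0, -98.6]
force: [-0.1, 0.6, -0.9]
opening: 0.0447
```

play_rows --pt "0 0 0 0.0005 0" --pt "0 0 0 0.001 0" --pt "0 0 0 0.001 0"

```text
clock: 24.1
tool_pos: [0.5894, 0.1782, 0.0861]
orientation: [-179.9, 0.0, -98.6]
force: [-0.4, -0.9, 7.2]
opening: 0.045
```

Contact (7 N). Ease up by 0.5 mm, then release and retreat.

play_rows --pt "0 0 0 -0.0005 0" --pt "0 0 0 -0.0005 0" --pt "60 0 0 -0.0005 0" --pt "65 0 0 -0.0005 0" --pt "75 0 0 -0.0005 0" --pt "100 0 0 -0.0005 0" --pt "100 0 0 -0.0005 0" --pt "100 0 0 -0.0005 0" --pt "100 0 0 -0.0005 0" --pt "100 0 0 -0.0005 0"

```text
clock: 25.1
tool_pos: [0.589, 0.1781, 0.0856]
orientation: [180.0, -0.0, -98.6]
force: [-0.5, 1.0, 0.1]
opening: 0.0876
```

play_rows --pt "100 0 0 -0.01 0" --pt "100 0 0 -0.03 0" --pt "100 0 0 -0.06 0" --pt "100 0 0 -0.09 0" --pt "100 0 0 -0.12 0" --pt "100 0 0 -0.15 0" --pt "100 0 0 -0.163 0" --pt "100 0 0 -0.163 0" --pt "100 0 0 -0.163 0"

```text
clock: 26.0
tool_pos: [0.5885, 0.178, 0.2482]
orientation: [180.0, 0.0, -98.6]
force: [1.6, -0.2, -1.2]
opening: 0.0878
```

```bash
python3 go.py .4606 .2274 .25 -98.7;python3 wr.py w16
```

```text
clock 26.0 at [0.5885 0.178  0.2482] [ 1.7997e+02  1.0000e-02 -9.8640e+01] F [ 1.6 -0.2 -1.2] open 0.0878 -> d [-0.0296  0.1339 -0.0017] spin 0.06 dist 0.137
```

View pics/w16.png

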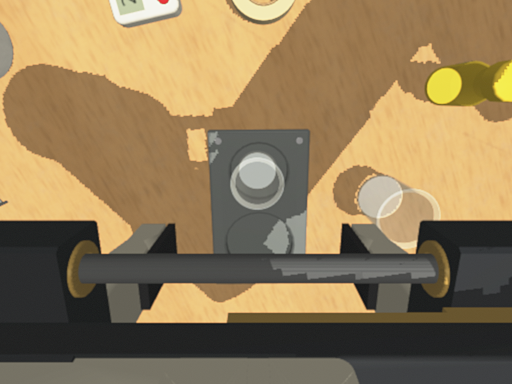

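play_rows --pt "100 -0.004 0.018 0 0" --pt "100 -0.012 0.053 0 0" --pt "100 -0.02 0.089 0 0" --pt "100 -0.026 0.116 0 0" --pt "100 -0.0295 0.134 0 0" --pt "100 -0.0295 0.134 0 0" --pt "100 -0.0295 0.134 0 0"

```text
clock: 26.75
tool_pos: [0.4606, 0.2273, 0.2479]
orientation: [180.0, -0.1, -98.6]
force: [1.3, 0.2, -0.2]
opening: 0.0876
```

```bash
python3 wr.py w17; python3 - <<'E'
from fit import *
s=pickle.load(open("w17.pkl","rb"));W=s["W"]
p=near(W,(.4606,.2274),.045,.01,.09)
for a,b in((.01,.025),(.025,.06),(.06,.08)):
    k=p[(p[:,2]>a)&(p[:,2]<b)]; print(a,len(k),circ(k[:,:2]) if len(k)>20 else '',k.min(0),k.max(0))
import go
go.go(.4606,.2280,.087,-98.7)
E
```

```text
0.01 316 (array([0.45996435, 0.22894224, 0.02506636]), np.float64(0.00022534000042385042)) [0.43557248 0.20366397 0.01000828] [0.48443984 0.25444373 0.02488695]
0.025 835 (array([0.45998833, 0.22899725, 0.02502112]), np.float64(0.0002478232425474724)) [0.43576868 0.20371193 0.02501692] [0.48459453 0.25461042 0.05999418]
0.06 1131 (array([0.46002816, 0.22914149, 0.02627943]), np.float64(0.0011798754052067568)) [0.43147582 0.20119844 0.06001724] [0.48876419 0.25823333 0.07299431]
clock 26.8 at [0.4611 0.2273 0.248 ] [ 1.7996e+02 -6.0000e-02 -9.8610e+01] F [-0.1 -0.1 -0.5] open 0.0877 -> d [-0.0008  0.0005  0.161 ] spin 0.09 dist 0.161
```

View pics/w17.png

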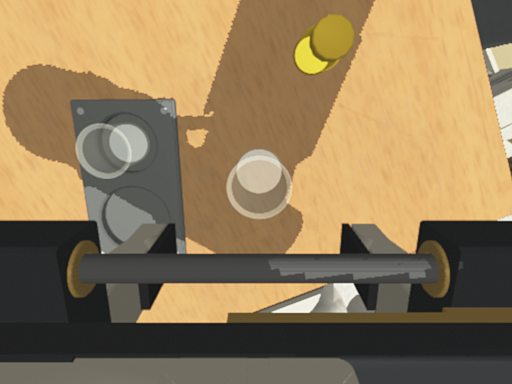

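play_rows --pt "100 -0.0015 0.001 0.02 0" --pt "100 -0.0015 0.001 0.05 0" --pt "100 -0.0015 0.001 0.08 0" --pt "100 -0.0015 0.001 0.11 0" --pt "100 -0.0015 0.001 0.135 0" --pt "100 -0.0015 0.001 0.152 0" --pt "100 -0.0015 0.001 0.16 0" --pt "100 -0.0015 0.001 0.16 0" --pt "100 -0.0015 0.001 0.16 0"

```text
clock: 27.7
tool_pos: [0.4608, 0.2291, 0.089]
orientation: [-180.0, 0.0, -98.6]
force: [-0.1, 0.5, 0.3]
opening: 0.0873
```

```bash
python3 go.py .46 .229 .088 -98.7; python3 wr.py w18
```

```text
clock 27.7 at [0.4608 0.2291 0.089 ] [-179.98    0.    -98.65] F [-0.1  0.5  0.3] open 0.0873 -> d [0.0002 0.0007 0.001 ] spin 0.05 dist 0.001
```

View pics/w18.png

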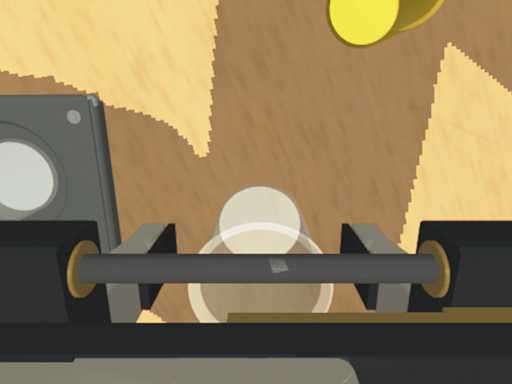

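play_rows --pt "0 0 0 0 0" --pt "0 0 0 0 0" --pt "0 0 0 0 0" --pt "0 0 0 0 0" --pt "0 0 0 0 0" --pt "0 0 0 0 0" --pt "0 0 0 0 0"

```text
clock: 28.45
tool_pos: [0.4602, 0.2291, 0.089]
orientation: [-180.0, 0.0, -98.6]
force: [-2.4, -0.1, 4.9]
opening: 0.0536
```

play_rows --pt "0 0 0 -0.005 0" --pt "0 0 0 -0.015 0" --pt "0 0 0 -0.03 0" --pt "0 0 0 -0.05 0" --pt "0 0 0 -0.075 0" --pt "0 0 0 -0.1 0" --pt "0 0 0 -0.12 0" --pt "0 0 0 -0.127 0" --pt "0 0 0 -0.13 0" --pt "0 0 0 -0.13 0"

```text
clock: 29.45
tool_pos: [0.46, 0.2288, 0.2185]
orientation: [180.0, 0.0, -98.6]
force: [-0.4, 0.6, -0.1]
opening: 0.0535
```

```bash
python3 go.py .6002 .2585 .22 -98.6;python3 wr.py w19; python3 vax.py w19 .025 .055 .085;
```

```text
clock 29.4 at [0.46   0.2288 0.2185] [179.99   0.   -98.64] F [-0.4  0.6 -0.1] open 0.0535 -> d [-0.0504 -0.1342 -0.0015] spin -0.04 dist 0.143
3490 [0.02534925 0.03490799 0.08857111]
0.055 1051 (array([ 4.93748138e-05, -6.83361206e-05]), np.float64(0.0016303208505627047))
0.065 461 (array([ 6.16562102e-05, -5.26549647e-05]), np.float64(0.00020634828582579432))
0.075 487 (array([2.27783553e-06, 2.44204160e-06]), np.float64(0.0004052297545697669))
```

View pics/w19.png

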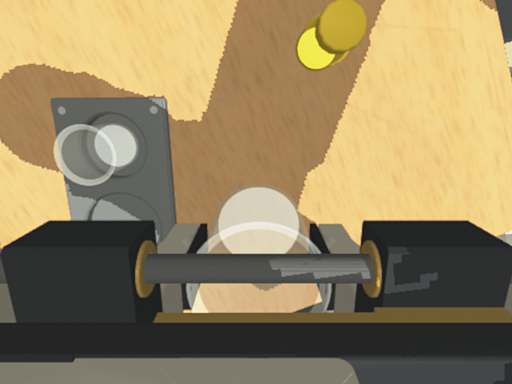

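play_rows --pt "0 -0.003 -0.009 0 0" --pt "0 -0.009 -0.024 0 0" --pt "0 -0.018 -0.047 0 0" --pt "0 -0.027 -0.071 0 0" --pt "0 -0.036 -0.095 0 0" --pt "0 -0.044 -0.116 0 0" --pt "0 -0.048 -0.128 0 0" --pt "0 -0.0505 -0.134 0 0" --pt "0 -0.0505 -0.134 0 0" --pt "0 -0.0505 -0.134 0 0"

```text
clock: 30.5
tool_pos: [0.5996, 0.2586, 0.2184]
orientation: [180.0, -0.0, -98.6]
force: [-0.2, 0.2, -0.3]
opening: 0.0537
```

```bash
python3 wr.py w20; python3 hold.py w20 beaker; python3 go.py .6002 .2588 .093 -98.6
```

```text
beaker 36140 0.000104 yaw 81.72 h0 [0.5998 0.2596] h1 [0.588  0.1785] topz 0.0167
clock 30.6 at [0.5995 0.2587 0.2187] [179.98  -0.   -98.62] F [-0.3  0.1 -0.2] open 0.0537 -> d [-0.0002 -0.0007  0.1257] spin -0.02 dist 0.126
```

View pics/w20.png

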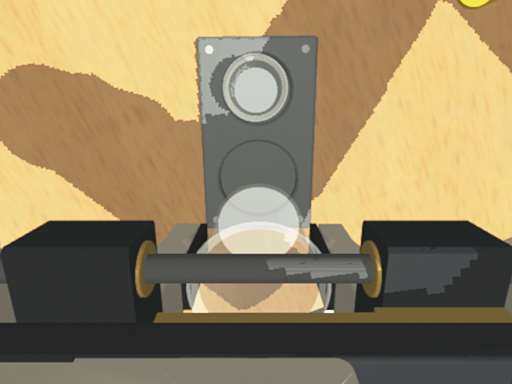

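play_rows --pt "0 0 0 0.01 0" --pt "0 0 0 0.03 0" --pt "0 0 0 0.06 0" --pt "0 0 0 0.085 0" --pt "0 0 0 0.105 0" --pt "0 0 0 0.117 0" --pt "0 0 0 0.122 0" --pt "0 0 0 0.124 0" --pt "0 0 0 0.1255 0" --pt "0 0 0 0.1255 0"

```text
clock: 31.55
tool_pos: [0.6005, 0.2591, 0.094]
orientation: [-179.9, 0.1, -98.6]
force: [-0.5, 0.7, 0.4]
opening: 0.0536
```

play_rows --pt "0 0 0 0.0005 0" --pt "0 0 0 0.001 0" --pt "0 0 0 0.001 0"

```text
clock: 31.85
tool_pos: [0.6007, 0.2594, 0.0931]
orientation: [-179.9, 0.1, -98.6]
force: [-1.5, 1.2, 4.7]
opening: 0.0535
```

Contact (4.7 N). Release and retreat.

play_rows --pt "0 0 0 0 0" --pt "0 0 0 0 0" --pt "65 0 0 0 0" --pt "70 0 0 0 0" --pt "80 0 0 0 0" --pt "100 0 0 0 0" --pt "100 0 0 0 0" --pt "100 0 0 0 0" --pt "100 0 0 0 0" --pt "100 0 0 0 0"

```text
clock: 32.85
tool_pos: [0.6002, 0.2588, 0.0922]
orientation: [180.0, -0.0, -98.6]
force: [0.6, -0.0, -0.1]
opening: 0.0876
```

play_rows --pt "100 0 0 -0.01 0" --pt "100 0 0 -0.03 0" --pt "100 0 0 -0.06 0" --pt "100 0 0 -0.09 0" --pt "100 0 0 -0.12 0" --pt "100 0 0 -0.15 0" --pt "100 0 0 -0.157 0" --pt "100 0 0 -0.157 0"

```text
clock: 33.65
tool_pos: [0.6007, 0.2592, 0.2516]
orientation: [-179.8, 0.2, -98.6]
force: [0.6, -0.2, -0.5]
opening: 0.0878
```

```bash
python3 go.py .45 .05 .25 -98.6;python3 wr.py w21
```

```text
clock 33.6 at [0.6007 0.2592 0.2516] [-1.7985e+02  1.6000e-01 -9.8620e+01] F [ 0.6 -0.2 -0.5] open 0.0878 -> d [0.2294 0.1177 0.0006] spin -0.02 dist 0.258
```

View pics/w21.png

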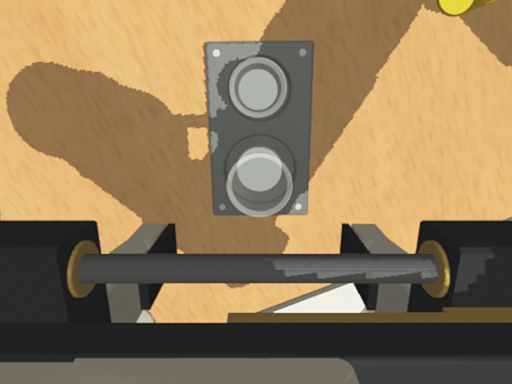

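play_rows --pt "100 0.02 0.01 -0.005 0" --pt "100 0.05 0.026 -0.02 0" --pt "100 0.09 0.046 -0.03 0" --pt "100 0.13 0.067 -0.04 0" --pt "100 0.17 0.087 -0.05 0" --pt "100 0.205 0.105 -0.05 0" --pt "100 0.229 0.118 -0.05 0" --pt "100 0.229 0.118 -0.05 0" --pt "100 0.229 0.118 -0.05 0"

```text
clock: 34.6
tool_pos: [0.4488, 0.0497, 0.2987]
orientation: [180.0, -0.0, -98.7]
force: [0.4, 0.5, -0.3]
opening: 0.0875
```

```bash
python3 - <<'E'
from plant import snapshot,get_obs
from fit import *
from hold import holder
o=get_obs();print(o["clock"],o["tool_pos"],o["force"])
for n in ("scene","side"):
    s=snapshot(n);pickle.dump(s,open(n+"2.pkl","wb"));cv2.imwrite(f"pics/{n}2.png",s["frame"][:,:,::-1])
    W=cloud(s);W0=cloud(pickle.load(open(n+"0.pkl","rb")))
    for k,c,r in (("va",(.5758,-.2205),.019),("vb",(.5962,-.1555),.019),("BS",(.588,.178),.0215),("BL",(.600,.259),.0255)):
        p=near(W,c,.035,.024,.2)
        if len(p)<30: print(n,k,len(p));continue
        bt={'v':.062,'B':.05}[k[0]]
        print(n,k,len(p),'top',np.percentile(p[:,2],98).round(4))
        for a,b in ((.024,.043),(.043,bt)):
            q=p[(p[:,2]>a)&(p[:,2]<b)]
            if len(q)>25: print('   ',a,len(q),circ(q[:,:2],r))
    for k,c in(("timer",(.68,0)),("tape",(.57,.02))):
        print(n,k,[ (len(q),q.mean(0).round(4)) for q in (near(X,c,.06,.01,.03) for X in (W0,W))])
E
```

```text
34.6 [0.44877    0.04967322 0.29865401] [ 0.35952535  0.48525347 -0.33361988]
scene va 513 top 0.1033
    0.024 106 (array([ 0.57464751, -0.22247117]), np.float64(0.0009963698515516762))
    0.043 132 (array([ 0.57543469, -0.22203054]), np.float64(0.0013029864592881933))
scene vb 445 top 0.1004
    0.024 104 (array([ 0.59639605, -0.15885767]), np.float64(0.0009360062542035286))
    0.043 124 (array([ 0.59783022, -0.15764903]), np.float64(0.0017823820109557885))
scene BS 291 top 0.0639
    0.024 100 (array([0.58916506, 0.17648563]), np.float64(0.0011972282689807615))
    0.043 62 (array([0.58846731, 0.17588246]), np.float64(0.001419341691533616))
scene BL 395 top 0.0747
    0.024 89 (array([0.59945294, 0.25731889]), np.float64(0.0012741081015080393))
    0.043 45 (array([0.59937887, 0.25733484]), np.float64(0.001473277434696865))
scene timer [(332, array([ 0.6641, -0.0175,  0.016 ])), (340, array([ 0.6636, -0.0173,  0.0159]))]
scene tape [(293, array([0.5543, 0.0017, 0.0176])), (299, array([0.5533, 0.0014, 0.0176]))]
side va 375 top 0.1023
    0.024 61 (array([ 0.57711467, -0.22174355
[... 176 characters left out ...]
604, -0.15794125]), np.float64(0.0006274844618312994))
    0.043 96 (array([ 0.59771553, -0.15586284]), np.float64(0.0017280502170330173))
side BS 244 top 0.0615
    0.024 107 (array([0.59213266, 0.17652568]), np.float64(0.0012927557214369157))
    0.043 46 (array([0.59170124, 0.17666942]), np.float64(0.00124471297303562))
side BL 345 top 0.0732
    0.024 92 (array([0.60288634, 0.25823256]), np.float64(0.0012374029144639211))
    0.043 57 (array([0.60231522, 0.25779133]), np.float64(0.0016909936869374557))
side timer [(403, array([ 0.6714, -0.0159,  0.0143])), (395, array([ 0.6715, -0.0162,  0.0142]))]
side tape [(250, array([0.5613, 0.0025, 0.0163])), (247, array([0.5612, 0.0031, 0.0162]))]
```

View pics/scene2.png

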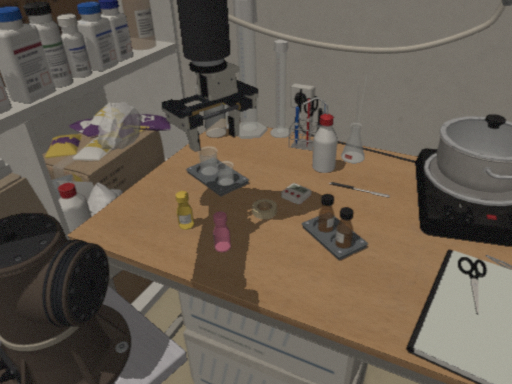

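View pics/side2.png

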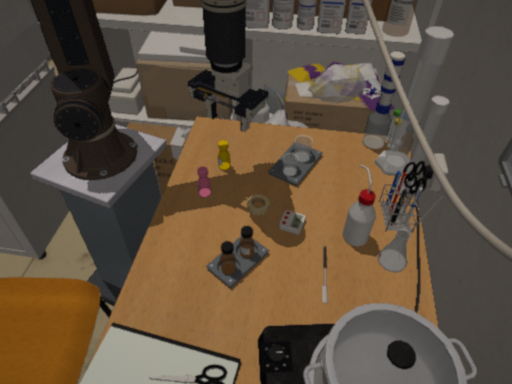

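```bash
python3 -c "
from plant import close_job;print(close_job())"
```

```text
the job is handed in; nothing more can be done
None
```

All four pieces are in their wells and the job is handed in, at 34.7 s of the 112 s allowed. It returned no verdict, so these results rest on my own last checks.

I picked each piece up upright, centred it over its well with the wrist camera, and lowered it until the wrist showed contact, 2–12 N. I then opened the fingers and withdrew the arm.

| Piece | Well | Top height seen (mm) | Expected (mm) |
|---|---|---|---|
| Taller vial | First vial well | 102–103 | 103 |
| Shorter vial | Second vial well | 99–100 | 100 |
| Small beaker | 60 mm well | 61.5–64 | 62 |
| Large beaker | 74 mm well | 73–75 | 74 |

- **Standing in the wells:** Both fixed cameras and the wrist camera show all four upright. Fitted axes are within about 4 mm of the well centres, against limits of 11–14 mm. The heights mean they stand on the well floors.
- **Left alone:** The timer and tape roll measure within about 1 mm of where they started. The pink and yellow look-alikes were left alone.
- **Arm:** It is parked clear of everything, with only sensor noise on the force reading.

Two readings disagreed slightly:
- **Camera offset:** The two fixed cameras differ by about 2–4 mm in x and 2 mm in height, so I relied on the wrist camera for final positioning.
- **Finger opening:** On both beakers the fingers stopped about 1 mm wider than the stated body diameter, and on the vials about 1.5 mm narrower. The grips held throughout.

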